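# Load brittle inlay blanks into a spring-fed magazine

## Task

Load the dark inlay blank and then the pale one into the tilted spring-fed magazine: push the dark one down against the follower until both catches close over it, then the pale one on top of it in the same way, so that both end up held under the catches. The blanks are brittle: grip them lightly, under 40 N, and push gently, with less than 20 N. Leave the red blank, the glue bottle, the tape dispenser and the brass weight where they are.

Things in the scene. Friction and masses are not known exactly. Their poses are not given: they have to be found in the camera images.
- dark_center (a point): centre of the dark brown wooden inlay blank, a round disc 48 mm across and 12 mm thick, about 16 g, lying flat in one lane of the tray (its centre 12 mm above the bench); z is the disc's axis
- pale_center (a point): centre of the pale cream wooden inlay blank, same disc of 48 mm x 12 mm, lying flat in the other lane of the tray
- red_center (a point): centre of the spare red blank, same size, lying on the bench near the feeder; to be left alone
- tray: fixed wooden tray, 180 x 120 mm (its x, y); origin: centre of its underside, floor 6 mm thick. Two lanes along its x, centred 29 mm either side of the middle, 52 mm wide, 170 mm long inside; ribs beside them 34 mm above the bench, end walls 15 mm. A blank fills its lane's width: grip it with the fingers along the lane, before and behind it
- magazine: magazine of the green feeder. Origin on the stack's axis in the plane of the catches' undersides (catch plane), 85 mm above the bench; z points out of the mouth along the axis, tilted 30 degrees (0.52 rad) from vertical to its -x side (leftwards or away as the robot sees it). A blank laid in the mouth rests with its underside at z about +8 mm; once caught its centre is at z = -6 mm, that of one below it at -18 mm
- mouth (a point): point on the stack's axis 29 mm above the catch plane, level with the points of four 10 mm steel guide rods at magazine x, y = +-22 mm. They are full width up to z = +20 mm, with 3 mm total play round a blank. Between the rods, gaps 33 mm wide on the +x and -x sides are free for fingers down to the base plate (82 x 110 mm, top at z = -45 mm)
- catch_left (a joint): outward slide (along magazine +y) in m of a sprung brass catch: a cone 18 mm across and 16 mm high, point up, flat underneath, overlapping the blank's rim by 4 mm. About 1 N of spring; a blank pushed down slides it aside and it springs back to 0 once the blank's top is below the catch plane. Bracket behind it at y = 48 to 55 mm, up to z = +15 mm
- catch_right (a joint): the same for the catch on the magazine's -y side, sliding outward along -y
- feeder: the feeder's fixed green foot, 150 x 130 mm and 12 mm thick, centre 15 mm towards +x of its origin; origin on the bench straight below the magazine's origin, same yaw
- follower (a joint): travel in m of the blue follower disc (31 mm across) down the magazine's axis: 0 with its top at z = +8 mm of the magazine, 0.040 at its stop; its spring pushes up with 1.4 N at 0 and 90 N/m more (about 5 N at 0.040). About 0.020 with one blank caught, 0.032 with two
- glue: glue bottle, white with a yellow band and an orange cap, 42 mm across and 150 mm tall, standing between tray and feeder; origin at the centre of its underside; not to be moved
- tape: red veneer-tape dispenser with a roll, 60 x 130 mm and 93 mm tall, standing beyond the feeder; origin at the centre of its underside, long side along its y; not to be moved
- weight: brass veneer weight, a block of 36 x 70 mm and 40 mm tall with a 15 mm knob on top (58 mm in all), 0.8 kg, standing just beyond the tray's far (+x) end; origin at the centre of its underside; not to be moved
Things that resemble listed ones, but are neither listed nor needed, are in the scene too. What is meant by the part that bears dark_center is not green, and is the smaller of those in its own colour.

How it is judged:
On the way, in this order (a step that is already met when the one before it is completed fails the run):
1. the dark blank is caught under both catches and let go (z of dark_center in the frame of magazine between -0.01 and -0.0045 m and distance between dark_center and magazine below 0.0105 m and angle between the z axis of dark and the z axis of magazine, either way round below 0.15 rad and contact force between the fingers and dark below 0.3 N), for 0.1 s.
2. the pale blank is caught above it and let go (z of pale_center in the frame of magazine between -0.01 and -0.0045 m and distance between pale_center and magazine below 0.0105 m and contact force between the fingers and pale below 0.3 N), for 0.1 s.
At the end, for the whole second after the job is handed in: Pale blank at rest under both catches (centre 4.5 to 10 mm below the catch plane, within 8 mm of the axis, square to 0.15 rad), dark blank directly beneath (centre 15.5 to 22 mm below the plane); red blank, bottle, dispenser and weight upright within 15 mm of their starts (z of pale_center in the frame of magazine between -0.01 and -0.0045 m and distance between pale_center and magazine below 0.0105 m and angle between the z axis of each of pale, dark and the z axis of magazine, either way round below 0.15 rad and z of dark_center in the frame of magazine between -0.022 and -0.0155 m and distance between dark_center and magazine below 0.0225 m and linear speed of each of pale, dark below 0.02 m/s and distance of each of red_center, glue, tape, weight from where it was at the start of the episode below 0.015 m and angle between each of glue, tape's own z axis and vertical below 0.2 rad); the robot touches nothing.
It fails at once if a blank is squeezed with 40 N or more a finger (contact force between the fingers and dark above 80 N or contact force between the fingers and pale above 80 N).
It fails at once if a blank is pushed against the feeder with more than 20 N (contact force between any of dark, pale and feeder above 20 N).
It fails at once if the glue bottle is disturbed (distance of glue from where it was at the start of the episode above 0.015 m or angle between glue's own z axis and vertical above 0.2 rad).
It fails at once if the tape dispenser or the brass weight is disturbed (distance of any of tape, weight from where it was at the start of the episode above 0.015 m or angle between tape's own z axis and vertical above 0.2 rad).
It fails at once if the red blank is disturbed (distance of red_center from where it was at the start of the episode above 0.015 m).
It also fails if it takes over 72 s, if anything falls off the work surface, if the arm or the gripper's body presses on something with over 40 N, if the wrist force passes 120 N, or if a joint passes its speed limit or range.

## Robot

A 6-joint arm with a two-finger parallel gripper is mounted at the origin on the work surface. World frame = base frame: x ahead of the robot, y to its left, z up, the work surface at z = 0. Lengths are in m, angles in rad, forces in N, time in s.
With the tool pointing down it reaches from about 0.35 to 0.775 m from the base axis. Payload 7.3 kg.
Tool frame: the origin (TCP) lies between the finger pads; the fingertips stand 17 mm ahead of it and the grasp point (between the pads) lies 2 mm behind it; z points along the fingers, y is the line along which they close (so a half turn about z gives the same grasp; the last joint's range is limited). The gripper opens to 92 mm and grips with 3 to 60 N. Pads are 19 mm wide; open, the fingers measure 130 mm over their backs; the gripper's body (75 mm by 190 mm) begins 47 mm behind the grasp point.
Start: joints at [-1.456, 0.342, 1.524, -0, 1.275, -0.146], TCP at [0.135, -0.507, 0.244] pointing down, gripper open.
Joint ranges: [-2.53, 2.53], [-0.77, 2.02], [0.04, 2.7], [-1, 4.14], [0.28, 2.66], [-3.11, 3.11]. Speed limits (rad/s): [2.57, 2.57, 3.14, 3.14, 3.14, 3.14].

## Interface

Orientations are given as [roll, pitch, yaw] about the fixed x, y, z axes, in that order (R = Rz(yaw) Ry(pitch) Rx(roll)).
In Python, from cell import robot, optics gives the robot as it stands.
- The arm moves only by the tool play_rows, never from a script. Its argument "rows" is a list of rows, each a list of 7 numbers: the shift along the tool's x, y, z in cm, then the turn, a rotation vector about the tool's x, y, z in rad, then the opening, from 0 (shut) to 1 (fully open). In form: [[tx, ty, tz, wx, wy, wz, grip], ...]. A call has 1 to 20 rows; each row is the pose to reach, as a shift and turn from the pose commanded when the call began, along the tool's axes at that moment; what a row does not reach only later rows make up. A row lasts 1/10 s, in which the tool goes at most 50 mm and 8.59 degrees, less where a joint would pass 70% of its speed; a pose out of reach is approached as far as the arm can. A call with a gripper value outside its range is refused whole. The fingers move at their own pace and stop on an object; "squeeze" is the grip in N (left out, the last holds). Time passes only in rows, so rows that repeat a pose let the fingers close. It gives the time, the measured TCP pose, the force, the opening and the grip force at its end, in the units of the state.
- robot.observe(): the state, without advancing time (a new reading comes with each control period).
- optics.read_camera(name): name is "side" or "top" or "wrist"; returns (picture, depth): 420x560x3 uint8, red, green, blue; 420x560 float32, m along the optical axis (not along the pixel's ray), 0 where there is no reading.
- optics.camera_model(name): a dict with "fx", "fy", "cx", "cy" (pixels), "dist" ([k1, k2, p1, p2, k3] as OpenCV has them; the pictures are not rectified), "origin" and "rotation" of the camera in the world; the wrist camera has in their place "tool_from_camera" (4x4, takes a point from camera to tool coordinates, whose origin is the TCP and whose axes are the flange's). Camera axes: x right, y up, looking along -z (the intrinsics and any distortion apply to the point x, -y, -z); pixel columns grow to the right and rows downward; lengths in m; the calibration is good to about 2 mm. A picture is of the moment at which its call begins: read the wrist's pose just before it. camera_model takes no time and is no camera call.
- robot.hand_in(): hands the job in; it is judged then, once.
The state is a dict: "time": time; "qpos": joint angles; "qvel": joint speeds; "joint_efforts": joint torques, N m; "tool_pos": TCP position; "tool_rot": TCP orientation; "contact_force": force on the tool from outside, world axes, zero at the start; "torque": the same for the moment, N m; "opening": finger opening in m; "grip_force": force on a finger pad.
Only numpy, scipy, OpenCV 4.12 (cv2) and the standard library are available. Lean on these libraries where they do the work, as an engineer would, in place of code of your own. Each camera call takes 0.05 s, during which the arm holds its last target. There are 200 camera calls.

## Working session

There is one attempt and no reset: what is moved stays moved. The work goes in short steps, Python scripts to look and compute and a tool call to move; the robot and the scene stay as the last step left them, time stands still between calls to the robot, and variables do not carry over. Pictures are saved under pics/ and viewed, at most 10 in all, crops included, and the job is handed in when it is done.

Besides the shell and the picture viewer there is one more tool, called after "Call:" in YAML: its name, and indented under it one key for each argument. play_rows: Moves the arm, as the interface text tells. Its arguments: {"type":"object","properties":{"rows":{"type":"array"},"squeeze":{"type":"number"}},"required":["rows"]}

```bash
mkdir -p pics
cat > h.py <<'E'
import numpy as np, cv2
from cell import robot, optics
from scipy.spatial.transform import Rotation as R
def cloud(name, d, m=None):
    K=np.array([[m['fx'],0,m['cx']],[0,m['fy'],m['cy']],[0,0,1.]])
    v,u=np.mgrid[0:420,0:560]
    p=cv2.undistortPoints(np.stack([u,v],-1).reshape(-1,1,2).astype(float),K,np.array(m['dist'],float)).reshape(420,560,2)
    P=np.stack([p[...,0]*d,-p[...,1]*d,-d],-1)
    if 'origin' in m:
        return P@np.array(m['rotation']).reshape(3,3).T+np.array(m['origin'])
    s=robot.observe(); T=np.array(m['tool_from_camera'])
    Q=P@T[:3,:3].T+T[:3,3]
    return Q@R.from_euler('xyz',s['tool_rot']).as_matrix().T+np.array(s['tool_pos'])
def shot(name,fn):
    s=robot.observe()
    im,d=optics.read_camera(name); m=optics.camera_model(name)
    P=cloud(name,d,m); P[d==0]=np.nan
    cv2.imwrite(f'pics/{fn}.png',im[...,::-1]); np.savez(f'pics/{fn}.npz',im=im,P=P)
    return im,P
E
python3 - <<'E'
from h import *
for n in('top','side'):
    im,P=shot(n,n+'1'); m=optics.camera_model(n); print(n,m['origin'],m['rotation'],m['fx'])
print(robot.observe())
a=cv2.imread('pics/top1.png');cv2.imwrite('pics/t1.png',a)
E
```

```text
Traceback (most recent call last):
  File "h.py", line 17, in shot
    P=cloud(name,d,m); P[d==0]=np.nan
  File "h.py", line 10, in cloud
    return P@np.array(m['rotation']).reshape(3,3).T+np.array(m['origin'])
             ~~~~~~~~~~~~~~~~~~~~~~~~~~~~~~~^^^^^
ValueError: cannot reshape array of size 3 into shape (3,3)
```

Camera rotation is given as roll, pitch, yaw.

```bash
sed -i "s/np.array(m\['rotation'\]).reshape(3,3).T/R.from_euler('xyz',m['rotation']).as_matrix().T/" h.py
python3 - <<'E'
from h import *
for n in('top','side'):
    im,P=shot(n,n+'1'); m=optics.camera_model(n); print(n,m['origin'],m['rotation'],m['fx'])
    print([ (r,c,P[r,c].round(3)) for r,c in((100,280),(210,280),(210,140),(300,280),(300,420))])
print(robot.observe())
print(optics.camera_model('wrist'))
E
```

```text
top [0.49185297 0.04265177 1.02299611] [ 8.37468271e-02  9.07187520e-04 -1.54826494e+00] 425.21502956124505
[(100, 280, array([0.871, 0.047, 0.001])), (210, 280, array([ 0.598,  0.041, -0.001])), (210, 140, array([ 0.59 ,  0.381, -0.003])), (300, 280, array([ 0.382,  0.036, -0.001])), (300, 420, array([ 0.389, -0.298, -0.002]))]
side [0.13761116 0.64492773 0.55628277] [ 1.01172123 -0.0086858  -2.56611284] 417.7107555761727
[(100, 280, array([ 1.967, -2.174, -0.527])), (210, 280, array([ 0.608, -0.084,  0.001])), (210, 140, array([0.894, 0.106, 0.   ])), (300, 280, array([ 0.442,  0.172, -0.001])), (300, 420, array([0.225, 0.031, 0.001]))]
{'time': 0.15, 'qpos': array([-1.45601623e+00,  3.42565333e-01,  1.52478135e+00, -7.64663391e-06,
        1.27539086e+00, -1.46027522e-01]), 'qvel': array([ 1.68180514e-04, -1.79536349e-03, -2.70462690e-03, -6.33215692e-04,
        1.20974454e-03, -4.65332572e-05]), 'joint_efforts': array([ 2.22119867e-03, -4.31469548e+01, -2.44354552e+01,  7.17832753e-02,
        5.37098909e-02, -8.36678737e-05]), 'tool_pos': array([ 0.13535041, -0.50696673,  0.24320889]), 'tool_rot': array([-3.14045889e+00, -1.59355609e-04,  2.60809759e-01]), 'contact_force': array([-0.72102461, -0.89266603, -0.58880364]), 'torque': array([-0.02795645,  0.02035211,  0.01220295]), 'grip_force': 0.0, 'opening': 0.09179366514715981}
{'fx': 328.9088521536957, 'fy': 328.9088521536957, 'cx': 275.45206009296317, 'cy': 202.89785074751381, 'dist': array([0.00668483, 0.        , 0.        , 0.        , 0.        ]), 'tool_from_camera': array([[-5.05592486e-04,  9.69203588e-01,  2.46260327e-01,
         6.56864192e-02],
       [ 9.99999830e-01,  5.61773798e-04, -1.57884872e-04,
        -3.59980350e-04],
       [-2.91365184e-04,  2.46260205e-01, -9.69203707e-01,
        -1.41016634e-01],
       [ 0.00000000e+00,  0.00000000e+00,  0.00000000e+00,
         1.00000000e+00]])}
```

View pics/top1.png

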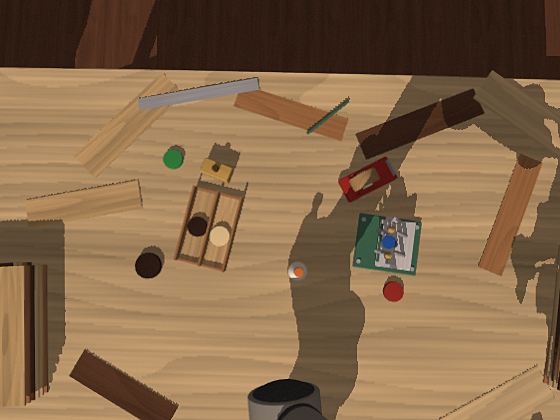

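View pics/side1.png

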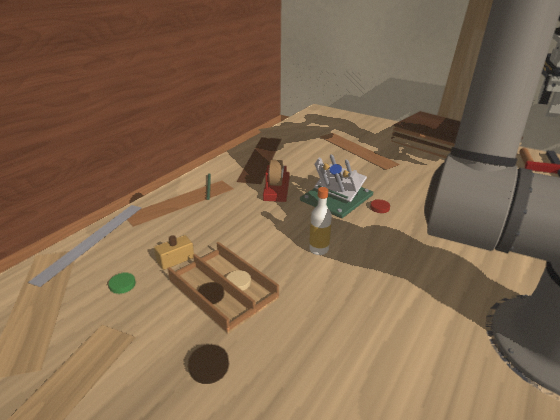

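Top view: the small dark blank is at about (198,226) and the pale one at (220,236) in the tray. The larger dark decoy is at (148,265). The feeder is at (388,243) with its blue follower, the red blank at (393,291), the glue at (297,271), the tape at (367,180) and the weight at (217,168). The magazine leans left, so its +x is roughly world -y.

```bash
cat > meas.py <<'E'
from h import *
z=np.load('pics/top1.npz'); im,P=z['im'],z['P']
hsv=cv2.cvtColor(im,cv2.COLOR_RGB2HSV); H,S,V=[hsv[...,i].astype(int) for i in range(3)]
X,Y,Z=P[...,0],P[...,1],P[...,2]
def box(u0,u1,v0,v1):
    b=np.zeros(H.shape,bool); b[v0:v1,u0:u1]=1; return b
def circ(mask,n):
    cs,_=cv2.findContours(mask.astype(np.uint8),cv2.RETR_EXTERNAL,cv2.CHAIN_APPROX_NONE)
    c=max(cs,key=cv2.contourArea); mk=np.zeros(H.shape,np.uint8); cv2.drawContours(mk,[c],-1,1,-1); q=P[mk>0]
    q=q[np.isfinite(q[:,2])]; zz=np.median(q[:,2]); q=q[abs(q[:,2]-zz)<.006]
    (cx,cy),r=cv2.minEnclosingCircle(q[:,:2].astype(np.float32)); print(n,q.mean(0).round(4),'circ',round(cx,4),round(cy,4),round(r,4),'z',round(zz,4)); return q
circ(box(180,212,210,242)&(V<75),'dark')
circ(box(207,235,222,250)&(S<115)&(V>170),'pale')
circ(box(380,408,275,305)&(S>150)&((H<8)|(H>172)),'red')
circ(box(378,400,230,255)&(H>100)&(H<130)&(S>120),'blue')
def rect(m,n):
    r=cv2.minAreaRect(P[m][:,:2].astype(np.float32)); print(n,[np.round(v,4) for v in r], cv2.boxPoints(r).round(3).tolist())
g=box(345,430,205,285)&(H>55)&(H<95)&(S>60)&(Z<.02)&(Z>.004)
g=cv2.morphologyEx(g.astype(np.uint8),cv2.MORPH_OPEN,np.ones((3,3)))>0
rect(g,'foot')
tr=box(165,250,170,275)&(Z>.025)&(Z<.04); rect(tr,'ribs')
w=box(195,240,150,185)&(Z>.03)&(Z<.045)&(S>80); rect(w,'weight')
tp=box(330,400,150,205)&(Z>.03); rect(tp,'tape'); print(np.nanmax(Z[tp]))
gl=box(285,310,258,285)&(Z>.02); print('glue',np.nanmean(P[gl],0),np.nanmax(Z[gl]))
# base plate grey: plane fit
b=box(385,420,215,275)&(S<50)&(V>110)&(Z>.02)&(Z<.09); q=P[b]
c=q.mean(0); 
for _ in range(5):
    d=q-q.mean(0); n=np.linalg.svd(d,full_matrices=False)[2][2]; q=q[abs(d@n)<.004]
n*=np.sign(n[2]); print('plate n',n.round(3),len(q),q.mean(0),'tilt',np.degrees(np.arccos(n[2])),'dir',np.degrees(np.arctan2(n[1],n[0])))
E
python3 meas.py
python3 - <<'E'
import cv2
a=cv2.imread('pics/top1.png')[200:310,330:440];cv2.imwrite('pics/feed.png',cv2.resize(a,None,fx=5.4,fy=5.4,interpolation=2))
E
```

```text
dark [0.553  0.2402 0.0166] circ 0.5513 0.2544 0.0393 z 0.0164
pale [0.5302 0.1836 0.0167] circ 0.5303 0.1841 0.0237 z 0.0167
red [ 0.4099 -0.2302  0.0106] circ 0.4098 -0.2304 0.0247 z 0.0106
blue [ 0.5234 -0.1982  0.0906] circ 0.5235 -0.1982 0.0142 z 0.0908
foot [array([ 0.5214, -0.2166]), array([0.1499, 0.1277]), np.float64(82.8357)] [[0.4490000009536743, -0.28299999237060547], [0.574999988079071, -0.29899999499320984], [0.593999981880188, -0.15000000596046448], [0.46700000762939453, -0.1340000033378601]]
ribs [array([0.5759, 0.2038]), array([0.1214, 0.2383]), np.float64(77.5608)] [[0.44699999690055847, 0.17000000178813934], [0.6790000200271606, 0.11900000274181366], [0.7049999833106995, 0.2370000034570694], [0.4729999899864197, 0.289000004529953]]
weight [array([0.6861, 0.1949]), array([0.0702, 0.0363]), np.float64(70.0133)] [[0.6570000052452087, 0.1679999977350235], [0.6909999847412109, 0.15600000321865082], [0.7149999737739563, 0.22200000286102295], [0.6809999942779541, 0.23399999737739563]]
tape [array([ 0.6765, -0.171 ]), array([0.0495, 0.1143]), np.float64(28.2892)] [[0.628000020980835, -0.13199999928474426], [0.6819999814033508, -0.2329999953508377], [0.7250000238418579, -0.20999999344348907], [0.6710000038146973, -0.10899999737739563]]
0.09461282993542597
glue [0.45656416 0.00307324 0.10810082] 0.15193667465218308
plate n [0.044 0.375 0.926] 405 [ 0.51435519 -0.25014961  0.05979773] tilt 22.19993377480013 dir 83.24782858274264
```

View pics/feed.png

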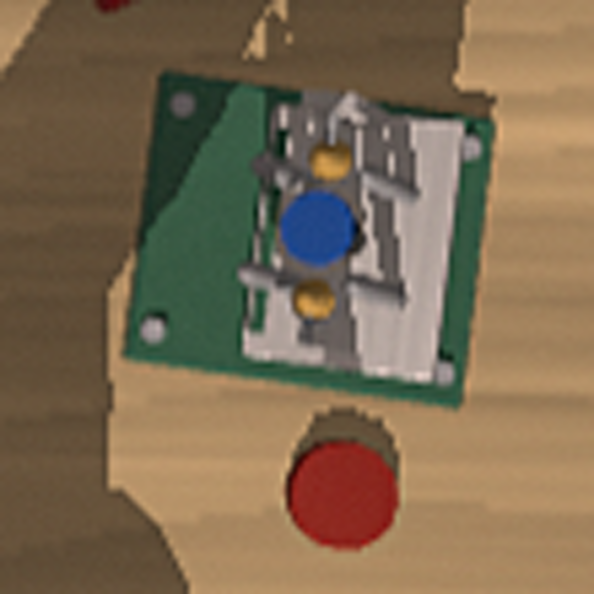

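The crop agrees: blue follower at its centre, brass catches above and below it, base plate to the right. The foot and follower fits agree within 1 mm, giving a magazine origin of about (0.523, -0.202, 0.085) and a yaw of about -97.2°. Next I refine the tray and dark blank and compute the first move.

```bash
cat >> h.py <<'E'
def delta(pos,Rm):
    s=robot.observe(); R0=R.from_euler('xyz',s['tool_rot']); 
    t=R0.inv().apply(np.array(pos)-s['tool_pos'])*100; w=(R0.inv()*Rm).as_rotvec()
    print('delta cm',t.round(2),'rot',w.round(4),'from',s['tool_pos'].round(4),s['tool_rot'].round(4),'t',s['time'])
def down(yaw): return R.from_euler('xyz',[np.pi,0,yaw])
MY=np.radians(-97.17); MO=np.array([.523,-.202,.085])
def magR(yaw=MY): return R.from_euler('z',yaw)*R.from_euler('y',-np.pi/6)   # columns: mag axes
def toolmag(z,x=0,y=0):  # TCP pose for blank centre at mag (x,y,z), blank 13 mm ahead of TCP
    M=magR(); return MO+M.apply([x,y,z+.013]), R.from_matrix(M.as_matrix()@np.array([[0,1,0],[1,0,0],[0,0,-1.]]))
E
python3 - <<'E'
import io,contextlib
with contextlib.redirect_stdout(io.StringIO()): exec(open('meas.py').read())
k=box(165,250,180,275)&(Z>.028)&(Z<.04)&(X<.62); r=cv2.minAreaRect(P[k][:,:2].astype(np.float32)); print(r,cv2.boxPoints(r).round(3).tolist())
circ(cv2.morphologyEx((box(180,212,210,242)&(V<75)&(Z<.022)&(Z>.012)).astype(np.uint8),2,np.ones((7,7)))>0,'dark')
print(magR().as_matrix().round(3)); p,Rt=toolmag(.05); print(p,Rt.as_euler('xyz'),Rt.as_matrix().round(3))
delta([.54,.2,.26],down(1.34))
E
```

```text
((0.5451568365097046, 0.21049199998378754), (0.12126962840557098, 0.17526771128177643), 77.56077575683594) [[0.44699999690055847, 0.17000000178813934], [0.6179999709129333, 0.13199999928474426], [0.6439999938011169, 0.25099998712539673], [0.4729999899864197, 0.289000004529953]]
dark [0.5516 0.2385 0.0166] circ 0.552 0.2377 0.0233 z 0.0166
[[-0.108  0.992  0.062]
 [-0.859 -0.125  0.496]
 [ 0.5    0.     0.866]]
[ 0.52693163 -0.17074632  0.1395596 ] [ 2.61799388  0.         -0.12514011] [[ 0.992 -0.108 -0.062]
 [-0.125 -0.859 -0.496]
 [ 0.     0.5   -0.866]]
delta cm [ 57.33 -57.87  -1.6 ] rot [-9.0000e-04 -8.0000e-04 -1.0792e+00] from [ 0.1354 -0.507   0.2432] [-3.1405e+00 -2.0000e-04  2.6080e-01] t 0.15
```

Call:
play_rows:
  rows:
    - [1, -1, -0.2, 0, 0, -0.02, 0.8]
    - [3, -3, -0.5, 0, 0, -0.06, 0.8]
    - [6, -6, -0.8, 0, 0, -0.11, 0.8]
    - [9, -9, -1.2, 0, 0, -0.17, 0.8]
    - [12.5, -12.5, -1.6, 0, 0, -0.24, 0.8]
    - [16, -16, -1.6, 0, 0, -0.3, 0.8]
    - [19.5, -19.5, -1.6, 0, 0, -0.37, 0.8]
    - [23, -23, -1.6, 0, 0, -0.44, 0.8]
    - [26.5, -26.5, -1.6, 0, 0, -0.5, 0.8]
    - [30, -30, -1.6, 0, 0, -0.57, 0.8]
    - [33.5, -33.5, -1.6, 0, 0, -0.64, 0.8]
    - [37, -37, -1.6, 0, 0, -0.7, 0.8]
    - [40.5, -40.5, -1.6, 0, 0, -0.77, 0.8]
    - [44, -44, -1.6, 0, 0, -0.84, 0.8]
    - [47.5, -47.5, -1.6, 0, 0, -0.9, 0.8]
    - [50.5, -50.5, -1.6, 0, 0, -0.96, 0.8]
    - [53, -53.5, -1.6, 0, 0, -1.01, 0.8]
    - [55, -55.5, -1.6, 0, 0, -1.05, 0.8]
    - [56.5, -57, -1.6, 0, 0, -1.08, 0.8]
    - [57.3, -57.9, -1.6, 0, 0, -1.093, 0.8]
  squeeze: 15

```text
time: 2.15
tool_pos: [0.5393, 0.2019, 0.2594]
tool_rot: [-3.141, 0.0, 1.357]
contact_force: [0.7, -0.8, -0.0]
opening: 0.0735
grip_force: 0.0
```

Run:
```python
from h import *
im,P=shot('wrist','w1'); print(robot.observe()['qpos'].round(2))
Z=P[...,2];hsv=cv2.cvtColor(im,cv2.COLOR_RGB2HSV);S,V=hsv[...,1].astype(int),hsv[...,2].astype(int)
X,Y=P[...,0],P[...,1]
for n,(a,b),mk in(('dark',(.552,.238),V<80),('pale',(.530,.184),(S<125)&(V>150))):
    m=mk&(np.hypot(X-a,Y-b)<.032)&(Z>.012)&(Z<.024)
    m=cv2.morphologyEx(m.astype(np.uint8),2,np.ones((5,5)))>0
    q=P[m]; c,r=cv2.minEnclosingCircle(q[:,:2].astype(np.float32)); print(n,q.mean(0).round(4),np.round(c,4),round(r,4),len(q))
    u=np.argwhere(m).mean(0);print(u)
delta([.552,.238,.10],down(1.354))
```

```text
[0.23 0.43 1.35 0.   1.36 0.44]
dark [0.5524 0.239  0.018 ] [0.5521 0.2391] 0.0233 1236
[144.20873786 279.82605178]
pale [0.5305 0.1855 0.0178] [0.5306 0.1849] 0.0239 1213
[192.6801319  271.28276999]
delta cm [ 3.72  0.45 15.94] rot [-0.0004 -0.0007  0.0032] from [0.5397 0.2025 0.2594] [-3.1412e+00 -7.0000e-04  1.3572e+00] t 2.2
```

View pics/w1.png

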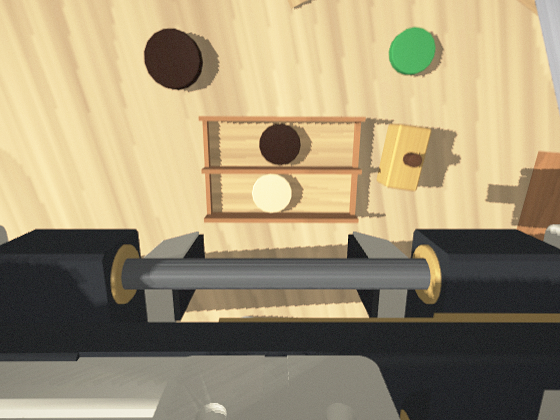

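The wrist view shows the dark blank at (280,144) and the pale one at (271,192). The decoy is at (173,58) and the weight at (405,157). Wrist and top positions agree to about 1 mm, so I go down to the dark blank.

Call:
play_rows:
  rows:
    - [1, 0.1, 1, 0, 0, 0, 0.8]
    - [2.5, 0.3, 3, 0, 0, 0, 0.8]
    - [3.5, 0.4, 6, 0, 0, 0, 0.8]
    - [3.8, 0.45, 9, 0, 0, 0, 0.8]
    - [3.8, 0.45, 12, 0, 0, 0, 0.8]
    - [3.8, 0.45, 15, 0, 0, 0, 0.8]
    - [3.8, 0.45, 17.5, 0, 0, 0, 0.8]
    - [3.8, 0.45, 19.5, 0, 0, 0, 0.8]
    - [3.8, 0.45, 21, 0, 0, 0, 0.8]
    - [3.8, 0.45, 22.2, 0, 0, 0, 0.8]
    - [3.8, 0.45, 23, 0, 0, 0, 0.8]
    - [3.8, 0.45, 23.3, 0, 0, 0, 0.8]
    - [3.8, 0.45, 23.3, 0, 0, 0, 0.8]
    - [3.8, 0.45, 23.3, 0, 0, 0, 0.8]

```text
time: 3.6
tool_pos: [0.5527, 0.2361, 0.0274]
tool_rot: [3.14, -0.001, 1.354]
contact_force: [0.3, 1.1, -0.0]
opening: 0.0731
grip_force: 0.0
```

Call:
play_rows:
  rows:
    - [0.2, 0, 0.15, 0, 0, 0, 0.8]
    - [0.2, 0, 0.15, 0, 0, 0, 0.8]

```text
time: 3.8
tool_pos: [0.5529, 0.2383, 0.0255]
tool_rot: [3.141, -0.0, 1.354]
contact_force: [1.0, 0.3, -0.4]
opening: 0.0733
grip_force: 0.0
```

Call:
play_rows:
  rows:
    - [0.05, 0, 0, 0, 0, 0, 0.6]
    - [0.05, 0, 0, 0, 0, 0, 0.5]
    - [0.05, 0, 0, 0, 0, 0, 0.45]
    - [0.05, 0, 0, 0, 0, 0, 0.45]
    - [0.05, 0, 0, 0, 0, 0, 0.45]
    - [0.05, 0, 0, 0, 0, 0, 0.45]
  squeeze: 15

```text
time: 4.4
tool_pos: [0.5528, 0.2385, 0.0252]
tool_rot: [3.142, 0.0, 1.354]
contact_force: [0.1, -0.3, 0.6]
opening: 0.0473
grip_force: 15.0
```

Call:
play_rows:
  rows:
    - [0, 0, -0.3, 0, 0, 0, 0.45]
    - [0, 0, -1, 0, 0, 0, 0.45]
    - [0, 0, -2.5, 0, 0, 0, 0.45]
    - [0, 0, -5, 0, 0, 0, 0.45]
    - [0, 0, -8, 0, 0, 0, 0.45]
    - [0, 0, -11, 0, 0, 0, 0.45]
    - [0, 0, -14, 0, 0, 0, 0.45]
    - [0, 0, -17, 0, 0, 0, 0.45]
    - [0, 0, -20, 0, 0, 0, 0.45]
    - [0, 0, -22.5, 0, 0, 0, 0.45]
    - [0, 0, -24, 0, 0, 0, 0.45]
    - [0, 0, -24.5, 0, 0, 0, 0.45]
    - [0, 0, -24.5, 0, 0, 0, 0.45]

```text
time: 5.7
tool_pos: [0.5529, 0.2385, 0.2709]
tool_rot: [3.14, -0.001, 1.354]
contact_force: [0.5, 0.2, -0.2]
opening: 0.0474
grip_force: 15.0
```

Run:
```python
from h import *
s=robot.observe(); print(s['opening'],s['grip_force'])
p,Rt=toolmag(.15); print(p); delta(p,Rt)
delta([p[0],p[1],.27],Rt)
```

```text
0.047418731834697275 14.99990701675415
[ 0.53317232 -0.12113731  0.22616214]
delta cm [-35.55   5.81   4.46] rot [-0.4231 -0.3878  1.4419] from [0.5529 0.2385 0.2709] [ 3.1403e+00 -6.0000e-04  1.3538e+00] t 5.7
delta cm [-35.55   5.82   0.08] rot [-0.4231 -0.3878  1.4419] from [0.5529 0.2385 0.2709] [ 3.1403e+00 -6.0000e-04  1.3538e+00] t 5.7
```

Call:
play_rows:
  rows:
    - [-0.5, 0.1, 0, -0.01, -0.01, 0.03, 0.45]
    - [-1.5, 0.3, 0, -0.025, -0.023, 0.085, 0.45]
    - [-3, 0.5, 0, -0.05, -0.046, 0.17, 0.45]
    - [-5, 0.8, 0, -0.074, -0.068, 0.252, 0.45]
    - [-7, 1.1, 0, -0.1, -0.092, 0.342, 0.45]
    - [-9.2, 1.5, 0, -0.127, -0.116, 0.433, 0.45]
    - [-11.5, 1.9, 0, -0.152, -0.14, 0.52, 0.45]
    - [-13.8, 2.3, 0, -0.178, -0.163, 0.606, 0.45]
    - [-16, 2.6, 0, -0.203, -0.186, 0.692, 0.45]
    - [-18.3, 3, 0, -0.228, -0.209, 0.779, 0.45]
    - [-20.6, 3.4, 0, -0.254, -0.233, 0.865, 0.45]
    - [-22.9, 3.7, 0, -0.28, -0.256, 0.952, 0.45]
    - [-25.2, 4.1, 0, -0.305, -0.28, 1.04, 0.45]
    - [-27.4, 4.5, 0.4, -0.33, -0.302, 1.125, 0.45]
    - [-29.5, 4.8, 1.2, -0.355, -0.325, 1.21, 0.45]
    - [-31.4, 5.1, 2, -0.378, -0.347, 1.29, 0.45]
    - [-33, 5.4, 3, -0.398, -0.364, 1.355, 0.45]
    - [-34.3, 5.6, 3.8, -0.412, -0.377, 1.404, 0.45]
    - [-35.2, 5.75, 4.3, -0.42, -0.385, 1.43, 0.45]
    - [-35.55, 5.8, 4.45, -0.423, -0.388, 1.442, 0.45]

```text
time: 7.7
tool_pos: [0.5323, -0.1217, 0.2242]
tool_rot: [2.617, 0.004, -0.126]
contact_force: [0.2, -0.2, -0.9]
opening: 0.0477
grip_force: 15.0
```

Run:
```python
from h import *
im,P=shot('wrist','w2'); shot('top','top2')
s=robot.observe();print(s['qpos'].round(2),s['tool_pos'],s['opening'])
p,Rt=toolmag(.15); delta(p,Rt)
M=magR(); Q=(P-MO)@M.as_matrix()
hsv=cv2.cvtColor(im,cv2.COLOR_RGB2HSV);H,S,V=[hsv[...,i].astype(int) for i in range(3)]
near=(abs(Q[...,0])<.06)&(abs(Q[...,1])<.06)
def st(n,m):
    q=Q[m]; c,r=cv2.minEnclosingCircle(q[:,:2].astype(np.float32)); print(n,len(q),np.nanmedian(q,0).round(4),np.round(c,4),round(r,4))
st('blue',near&(H>100)&(H<130)&(S>130))
gr=near&(S<60)&(Q[...,2]>.018)&(Q[...,2]<.04); n,l,stt,_=cv2.connectedComponentsWithStats(gr.astype(np.uint8))
for i in range(1,n):
    if stt[i,4]>15: st('rod',l==i)
```

```text
[-0.09  0.45  1.54 -0.56  1.24  1.81] [ 0.53273892 -0.1212811   0.22521159] 0.04764367490332785
delta cm [ 0.04  0.03 -0.09] rot [0.0004 0.0023 0.0013] from [ 0.5327 -0.1213  0.2252] [ 2.6176e+00  2.6000e-03 -1.2520e-01] t 7.8
blue 820 [ 0.0003 -0.0001  0.0083] [0.0195 0.0078] 0.0358
rod 103 [-0.021   0.0223  0.0238] [-0.0213  0.0212] 0.0049
rod 105 [0.0217 0.0222 0.0234] [0.0223 0.0212] 0.0048
rod 19 [ 0.0245 -0.0189  0.0209] [ 0.024  -0.0199] 0.0039
```

View pics/w2.png

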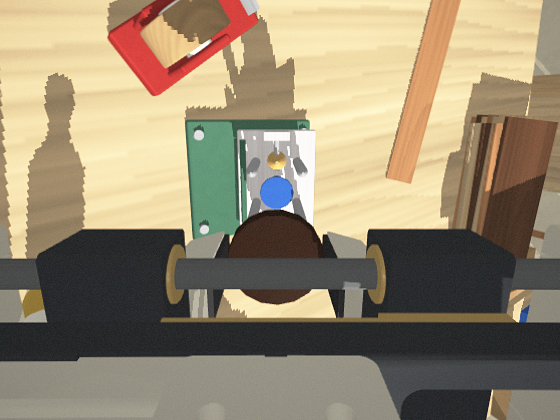

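The wrist view shows the dark blank held at about (275,255), with the mouth ahead at about (276,190) and clear. The measured rod tips and follower match the model to about 0.5 mm. Next I check the blank's seat in the hand.

```bash
cat > hold.py <<'E'
from h import *
import sys
from scipy.optimize import least_squares
def hold(fn,lo,hi):
    z=np.load(f'pics/{fn}.npz'); im,P=z['im'],z['P']; s=robot.observe()
    T=(P-s['tool_pos'])@R.from_euler('xyz',s['tool_rot']).as_matrix()
    V=im.max(-1).astype(int)
    m=(V>lo)&(V<hi)&(abs(T[...,1])<.03)&(abs(T[...,0])<.035)&(T[...,2]>-.005)&(T[...,2]<.03)
    m=cv2.morphologyEx(m.astype(np.uint8),2,np.ones((3,3)))>0
    q=T[m]; A=np.c_[q[:,:2],np.ones(len(q))]
    top=q[q[:,2]<np.median(q[:,2])+.003]; A=np.c_[top[:,:2],np.ones(len(top))]; print('plane',np.linalg.lstsq(A,top[:,2],rcond=None)[0].round(4),len(top))
    # rim at +x: per y-bin max x
    r=[]
    for y in np.arange(-.016,.0161,.002):
        k=abs(top[:,1]-y)<.001
        if k.sum()>3: r.append([top[k,0].max(),y])
    r=np.array(r); f=least_squares(lambda c:np.hypot(r[:,0]-c[0],r[:,1]-c[1])-.024,[0,0]); print('centre tool xy',f.x.round(4),'res',np.abs(f.fun).max().round(4))
E
python3 - <<'E'
from hold import *
hold('w2',0,85)
E
```

```text
plane [0.0005 0.0012 0.0076] 4346
centre tool xy [-0.0016 -0.0001] res 0.0004
```

Call:
play_rows:
  rows:
    - [0.02, 0, 0.5, 0, 0.002, 0.001, 0.45]
    - [0.06, 0.02, 1.5, 0, 0.002, 0.001, 0.45]
    - [0.1, 0.04, 3.5, 0, 0.002, 0.001, 0.45]
    - [0.14, 0.06, 6, 0, 0.002, 0.001, 0.45]
    - [0.14, 0.06, 8, 0, 0.002, 0.001, 0.45]
    - [0.14, 0.06, 9.3, 0, 0.002, 0.001, 0.45]
    - [0.14, 0.06, 10.2, 0, 0.002, 0.001, 0.45]
    - [0.14, 0.06, 10.8, 0, 0.002, 0.001, 0.45]
    - [0.14, 0.06, 10.8, 0, 0.002, 0.001, 0.45]
    - [0.14, 0.06, 10.8, 0, 0.002, 0.001, 0.45]

```text
time: 8.8
tool_pos: [0.5277, -0.1753, 0.133]
tool_rot: [2.617, -0.002, -0.125]
contact_force: [0.7, 0.2, -0.3]
opening: 0.0477
grip_force: 15.0
```

Run:
```python
from hold import *
im,P=shot('wrist','w3'); p,Rt=toolmag(.0406); delta(p,Rt); hold('w3',0,85); print(robot.observe()['contact_force'])
s=robot.observe();print('mag tcp',magR().inv().apply(s['tool_pos']-MO).round(4))
```

```text
delta cm [-0.15 -0.06  0.16] rot [ 0.0007 -0.002  -0.0006] from [ 0.5278 -0.1753  0.1331] [ 2.6173e+00 -2.0000e-03 -1.2470e-01] t 8.85
plane [ 0.0008 -0.0007  0.0069] 4334
centre tool xy [-0.0014 -0.0002] res 0.0004
[-0.66496306 -1.21019805  0.26816151]
mag tcp [0.0006 0.0015 0.0552]
```

View pics/w3.png

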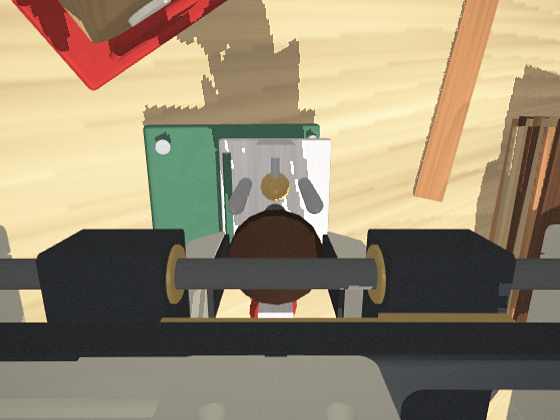

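The blank is aligned with the mouth, with the rods seen at (242,195) and (312,195) evenly either side of it. I insert gently.

Call:
play_rows:
  rows:
    - [0, 0, 0.3, 0, 0, 0, 0.45]
    - [0, 0, 0.6, 0, 0, 0, 0.45]
    - [0, 0, 0.9, 0, 0, 0, 0.45]
    - [0, 0, 1.2, 0, 0, 0, 0.45]
    - [0, 0, 1.5, 0, 0, 0, 0.45]
    - [0, 0, 1.8, 0, 0, 0, 0.45]
    - [0, 0, 2.0, 0, 0, 0, 0.45]
    - [0, 0, 2.0, 0, 0, 0, 0.45]

```text
time: 9.65
tool_pos: [0.5259, -0.1855, 0.1149]
tool_rot: [2.618, -0.0, -0.125]
contact_force: [0.9, -0.1, -0.6]
opening: 0.0474
grip_force: 15.0
```

```bash
cat > st.py <<'E'
from h import *
s=robot.observe();M=magR();print('t',s['time'],'mag tcp mm',(M.inv().apply(s['tool_pos']-MO)*1000).round(1),'F mag',M.inv().apply(s['contact_force']).round(2),'grip',s['grip_force'],s['opening'])
p,Rt=toolmag(0);delta(p,Rt)
E
python3 st.py
```

```text
t 9.65 mag tcp mm [ 0.5  0.9 34.2] F mag [-0.32  0.87 -0.53] grip 15.000055879354477 0.047408205713238054
delta cm [-0.09 -0.05  2.12] rot [ 0.0005 -0.0001 -0.0003] from [ 0.5259 -0.1855  0.1149] [ 2.6175e+00 -2.0000e-04 -1.2540e-01] t 9.65
```

Call:
play_rows:
  rows:
    - [0, 0, 0.2, 0, 0, 0, 0.45]
    - [0, 0, 0.4, 0, 0, 0, 0.45]
    - [0, 0, 0.6, 0, 0, 0, 0.45]
    - [0, 0, 0.8, 0, 0, 0, 0.45]
    - [0, 0, 1.0, 0, 0, 0, 0.45]
    - [0, 0, 1.2, 0, 0, 0, 0.45]
    - [0, 0, 1.4, 0, 0, 0, 0.45]
    - [0, 0, 1.5, 0, 0, 0, 0.45]
    - [0, 0, 1.5, 0, 0, 0, 0.45]
  squeeze: 20

```text
time: 10.55
tool_pos: [0.5253, -0.1929, 0.1022]
tool_rot: [2.617, -0.001, -0.125]
contact_force: [-0.9, 0.5, 2.3]
opening: 0.047
grip_force: 20.0
```

```bash
python3 st.py
```

```text
t 10.55 mag tcp mm [ 0.5  1.2 19.5] F mag [ 0.79 -0.98  2.21] grip 20.00034749507904 0.0469972986212345
delta cm [-0.12 -0.05  0.65] rot [ 0.0005 -0.001  -0.0004] from [ 0.5253 -0.1929  0.1022] [ 2.6175e+00 -1.0000e-03 -1.2500e-01] t 10.55
```

Call:
play_rows:
  rows:
    - [0, 0, 0.2, 0, 0, 0, 0.45]
    - [0, 0, 0.4, 0, 0, 0, 0.45]
    - [0, 0, 0.6, 0, 0, 0, 0.45]
    - [0, 0, 0.8, 0, 0, 0, 0.45]
    - [0, 0, 1.0, 0, 0, 0, 0.45]
    - [0, 0, 1.2, 0, 0, 0, 0.45]
    - [0, 0, 1.4, 0, 0, 0, 0.45]
    - [0, 0, 1.55, 0, 0, 0, 0.45]
    - [0, 0, 1.55, 0, 0, 0, 0.45]
    - [0, 0, 1.55, 0, 0, 0, 0.45]

```text
time: 11.55
tool_pos: [0.5242, -0.2006, 0.0888]
tool_rot: [2.617, -0.001, -0.125]
contact_force: [0.8, 1.0, 1.7]
opening: 0.0472
grip_force: 20.0
```

```bash
python3 st.py; python3 -c "
from hold import *
shot('wrist','w4');hold('w4',0,85)"
```

```text
t 11.55 mag tcp mm [0.5 1.  4.1] F mag [-0.09  0.71  2.03] grip 20.00035911798477 0.04721992137614312
delta cm [-0.1  -0.05 -0.89] rot [ 0.0006 -0.0006 -0.0003] from [ 0.5242 -0.2006  0.0888] [ 2.6174e+00 -6.0000e-04 -1.2510e-01] t 11.55
plane [-0.0008 -0.0021  0.0069] 3805
centre tool xy [-0.0037  0.0001] res 0.0039
```

View pics/w4.png

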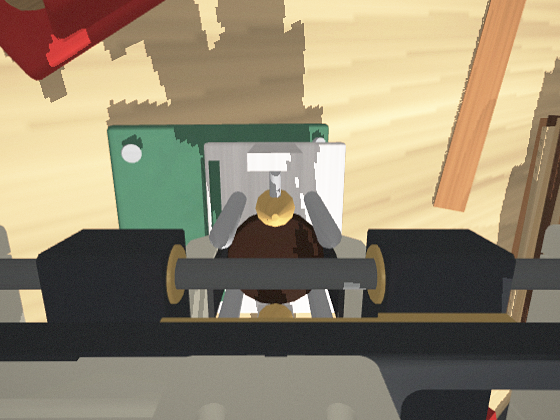

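The catch at (275,207) overlaps the blank, whose top is about 3 mm under the catch plane. I let go.

Call:
play_rows:
  rows:
    - [0, 0, 0, 0, 0, 0, 0.55]
    - [0, 0, 0, 0, 0, 0, 0.65]
    - [0, 0, 0, 0, 0, 0, 0.75]
    - [0, 0, 0, 0, 0, 0, 0.75]
    - [0, 0, 0, 0, 0, 0, 0.75]
    - [0, 0, -0.5, 0, 0, 0, 0.75]
    - [0, 0, -1.5, 0, 0, 0, 0.75]
    - [0, 0, -3.5, 0, 0, 0, 0.75]
    - [0, 0, -6, 0, 0, 0, 0.75]
    - [0, 0, -8.5, 0, 0, 0, 0.75]
    - [0, 0, -11, 0, 0, 0, 0.75]
    - [0, 0, -13, 0, 0, 0, 0.75]
    - [0, 0, -14.5, 0, 0, 0, 0.75]
    - [0, 0, -15, 0, 0, 0, 0.75]
    - [0, 0, -15, 0, 0, 0, 0.75]

```text
time: 13.1
tool_pos: [0.5338, -0.1256, 0.2195]
tool_rot: [2.618, -0.002, -0.124]
contact_force: [-0.1, 0.4, -0.7]
opening: 0.0689
grip_force: 0.0
```

Run:
```python
from h import *
for cam,fn in(('top','top3'),('wrist','w5')):
    im,P=shot(cam,fn); Q=(P-MO)@magR().as_matrix(); V=im.max(-1)
    m=(V<85)&(np.hypot(Q[...,0],Q[...,1])<.018)&(abs(Q[...,2])<.03); q=Q[m]; print(cam,len(q),np.median(q,0).round(4))
    if len(q)>20: print(np.linalg.lstsq(np.c_[q[:,:2],np.ones(len(q))],q[:,2],rcond=None)[0].round(3))
    hsv=cv2.cvtColor(im,cv2.COLOR_RGB2HSV);H,S=hsv[...,0].astype(int),hsv[...,1]
    b=(H>12)&(H<28)&(S>130)&(V>90)&(abs(Q[...,0])<.015)&(abs(abs(Q[...,1])-.03)<.02)&(Q[...,2]>-.004)&(Q[...,2]<.02)
    for sg in(1,-1):
        k=b&(Q[...,1]*sg>0); print('catch',sg,k.sum(),np.median(Q[k],0).round(4) if k.any() else '')
s=robot.observe(); delta([.5305,.1847,.27],down(1.354)); print(s['qpos'].round(2))
```

```text
top 0 [nan nan nan]
catch 1 0 
catch -1 26 [ 0.0023 -0.0307  0.006 ]
wrist 1169 [-0.0002  0.0004 -0.0005]
[-0.001 -0.001 -0.   ]
catch 1 112 [-0.0011  0.0289  0.0043]
catch -1 97 [ 0.0007 -0.0283  0.0049]
delta cm [ -4.15 -24.08 -19.9 ] rot [ 0.424   0.387  -1.4425] from [ 0.5332 -0.1261  0.2182] [ 2.6175e+00  1.0000e-04 -1.2520e-01] t 13.2
[-0.1   0.45  1.55 -0.56  1.22  1.82]
  return _methods._mean(a, axis=axis, dtype=dtype,
  ret = um.true_divide(
```

The dark blank is caught: its top is at -0.5 mm, it is flat, and both catches are home. Now for the pale one.

Call:
play_rows:
  rows:
    - [-0.1, -0.4, -0.6, 0.006, 0.006, -0.02, 0.8]
    - [-0.2, -1.2, -1.5, 0.02, 0.018, -0.07, 0.8]
    - [-0.4, -2.4, -2.5, 0.045, 0.04, -0.15, 0.8]
    - [-0.6, -3.7, -3.6, 0.07, 0.063, -0.235, 0.8]
    - [-0.9, -5, -4.7, 0.095, 0.086, -0.32, 0.8]
    - [-1.1, -6.4, -5.8, 0.12, 0.11, -0.41, 0.8]
    - [-1.4, -7.9, -7, 0.147, 0.134, -0.5, 0.8]
    - [-1.6, -9.4, -8.2, 0.172, 0.157, -0.585, 0.8]
    - [-1.9, -11, -9.5, 0.197, 0.18, -0.67, 0.8]
    - [-2.2, -12.6, -10.7, 0.222, 0.203, -0.755, 0.8]
    - [-2.4, -14.2, -12, 0.247, 0.225, -0.84, 0.8]
    - [-2.7, -15.8, -13.3, 0.272, 0.248, -0.925, 0.8]
    - [-3, -17.4, -14.6, 0.297, 0.271, -1.01, 0.8]
    - [-3.3, -19, -15.8, 0.322, 0.294, -1.095, 0.8]
    - [-3.5, -20.4, -17, 0.347, 0.317, -1.18, 0.8]
    - [-3.7, -21.7, -18, 0.372, 0.34, -1.265, 0.8]
    - [-3.9, -22.7, -18.8, 0.392, 0.358, -1.335, 0.8]
    - [-4.05, -23.5, -19.4, 0.41, 0.374, -1.395, 0.8]
    - [-4.15, -24, -19.8, 0.42, 0.384, -1.43, 0.8]
    - [-4.15, -24.1, -19.9, 0.424, 0.387, -1.4425, 0.8]
  squeeze: 15

```text
time: 15.2
tool_pos: [0.5306, 0.1854, 0.2699]
tool_rot: [-3.141, -0.0, 1.356]
contact_force: [-1.1, 0.8, 0.3]
opening: 0.0735
grip_force: 0.0
```

```bash
python3 -c "
from h import *
robot.observe(); import time
im,P=shot('top','top4')
delta([.5305,.1848,.0255],down(1.354))"
```

```text
delta cm [-4.000e-02 -1.000e-02  2.444e+01] rot [-0.0001 -0.      0.0015] from [0.5307 0.1851 0.2699] [-3.1415 -0.      1.3555] t 15.25
```

Call:
play_rows:
  rows:
    - [0, 0, 0.7, 0, 0, 0, 0.8]
    - [0, 0, 2.5, 0, 0, 0, 0.8]
    - [-0.1, 0, 5.5, 0, 0, 0, 0.8]
    - [-0.1, 0, 9, 0, 0, 0, 0.8]
    - [-0.1, 0, 12.5, 0, 0, 0, 0.8]
    - [-0.1, 0, 16, 0, 0, 0, 0.8]
    - [-0.1, 0, 19, 0, 0, 0, 0.8]
    - [-0.1, 0, 21, 0, 0, 0, 0.8]
    - [-0.1, 0, 22.5, 0, 0, 0, 0.8]
    - [-0.1, 0, 23.6, 0, 0, 0, 0.8]
    - [-0.1, 0, 24.2, 0, 0, 0, 0.8]
    - [-0.1, 0, 24.4, 0, 0, 0, 0.8]
    - [-0.1, 0, 24.4, 0, 0, 0, 0.8]
    - [-0.1, 0, 24.4, 0, 0, 0, 0.8]

```text
time: 16.65
tool_pos: [0.5312, 0.184, 0.027]
tool_rot: [3.139, -0.001, 1.354]
contact_force: [0.6, 0.3, 0.6]
opening: 0.0733
grip_force: 0.0
```

```bash
python3 -c "
from h import *
delta([.5304,.1842,.0254],down(1.354))"
```

```text
delta cm [-0.   -0.09  0.16] rot [ 0.0022 -0.0006  0.0001] from [0.5312 0.184  0.027 ] [ 3.1394e+00 -6.0000e-04  1.3541e+00] t 16.65
```

Call:
play_rows:
  rows:
    - [0, -0.08, 0.1, 0, 0, 0, 0.7]
    - [0, -0.08, 0.12, 0, 0, 0, 0.6]
    - [0, -0.08, 0.12, 0, 0, 0, 0.5]
    - [0, -0.08, 0.12, 0, 0, 0, 0.45]
    - [0, -0.08, 0.12, 0, 0, 0, 0.45]
    - [0, -0.08, 0.12, 0, 0, 0, 0.45]
    - [0, -0.08, 0.12, 0, 0, 0, 0.45]
  squeeze: 15

```text
time: 17.35
tool_pos: [0.5301, 0.1841, 0.0252]
tool_rot: [3.14, -0.0, 1.354]
contact_force: [-0.4, 0.0, 2.0]
opening: 0.047
grip_force: 15.0
```

Call:
play_rows:
  rows:
    - [0, 0, -0.3, 0, 0, 0, 0.45]
    - [0, 0, -1, 0, 0, 0, 0.45]
    - [0, 0, -2.5, 0, 0, 0, 0.45]
    - [0, 0, -5, 0, 0, 0, 0.45]
    - [0, 0, -8, 0, 0, 0, 0.45]
    - [0, 0, -11, 0, 0, 0, 0.45]
    - [0, 0, -14, 0, 0, 0, 0.45]
    - [0, 0, -17, 0, 0, 0, 0.45]
    - [0, 0, -20, 0, 0, 0, 0.45]
    - [0, 0, -22.5, 0, 0, 0, 0.45]
    - [0, 0, -24, 0, 0, 0, 0.45]
    - [0, 0, -24.5, 0, 0, 0, 0.45]
    - [0, 0, -24.5, 0, 0, 0, 0.45]

```text
time: 18.65
tool_pos: [0.5298, 0.1842, 0.2707]
tool_rot: [3.14, -0.001, 1.354]
contact_force: [-0.0, -0.0, 0.3]
opening: 0.0473
grip_force: 15.0
```

```bash
python3 -c "
from h import *
p,Rt=toolmag(.15);delta(p,Rt)"
```

```text
delta cm [-29.75   6.88   4.45] rot [-0.4224 -0.3884  1.4421] from [0.5298 0.1842 0.2707] [ 3.1396e+00 -5.0000e-04  1.3541e+00] t 18.65
```

Call:
play_rows:
  rows:
    - [-0.4, 0.1, 0, -0.01, -0.01, 0.03, 0.45]
    - [-1.2, 0.3, 0, -0.025, -0.023, 0.085, 0.45]
    - [-2.5, 0.6, 0, -0.05, -0.046, 0.17, 0.45]
    - [-4.1, 1, 0, -0.074, -0.068, 0.252, 0.45]
    - [-5.8, 1.4, 0, -0.1, -0.092, 0.342, 0.45]
    - [-7.6, 1.8, 0, -0.127, -0.116, 0.433, 0.45]
    - [-9.5, 2.2, 0, -0.152, -0.14, 0.52, 0.45]
    - [-11.4, 2.7, 0, -0.178, -0.163, 0.606, 0.45]
    - [-13.3, 3.1, 0, -0.203, -0.186, 0.692, 0.45]
    - [-15.2, 3.5, 0, -0.228, -0.209, 0.779, 0.45]
    - [-17.1, 4, 0, -0.254, -0.233, 0.865, 0.45]
    - [-19, 4.4, 0, -0.28, -0.256, 0.952, 0.45]
    - [-21, 4.9, 0, -0.305, -0.28, 1.04, 0.45]
    - [-22.9, 5.3, 0.4, -0.33, -0.302, 1.125, 0.45]
    - [-24.7, 5.7, 1.2, -0.355, -0.325, 1.21, 0.45]
    - [-26.3, 6.1, 2, -0.378, -0.347, 1.29, 0.45]
    - [-27.6, 6.4, 3, -0.398, -0.364, 1.355, 0.45]
    - [-28.7, 6.65, 3.8, -0.412, -0.377, 1.404, 0.45]
    - [-29.4, 6.8, 4.3, -0.42, -0.385, 1.43, 0.45]
    - [-29.75, 6.88, 4.45, -0.4225, -0.3885, 1.442, 0.45]

```text
time: 20.65
tool_pos: [0.5324, -0.1215, 0.2241]
tool_rot: [2.617, 0.004, -0.126]
contact_force: [0.0, -0.2, -0.3]
opening: 0.0471
grip_force: 15.0
```

Run:
```python
from hold import *
im,P=shot('wrist','w6'); p,Rt=toolmag(.15); delta(p,Rt); hold('w6',125,256); print(robot.observe()['opening'])
```

```text
delta cm [ 0.05  0.03 -0.17] rot [0.0007 0.0033 0.0008] from [ 0.5326 -0.1217  0.2245] [ 2.6173  0.0032 -0.1261] t 20.7
plane [-0.0008  0.      0.0069] 4371
centre tool xy [-0.0009 -0.0003] res 0.0003
0.04728805297719947
```

View pics/w6.png

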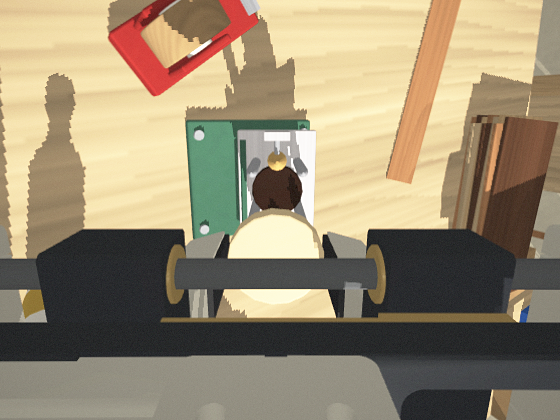

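The wrist view shows the pale blank held at (275,255) and the dark one seated at (277,188). I use the same insertion.

Call:
play_rows:
  rows:
    - [0.02, 0, 0.5, 0, 0.002, 0.001, 0.45]
    - [0.05, 0.02, 1.5, 0, 0.002, 0.001, 0.45]
    - [0.08, 0.04, 3.5, 0, 0.002, 0.001, 0.45]
    - [0.1, 0.06, 6, 0, 0.002, 0.001, 0.45]
    - [0.1, 0.06, 8, 0, 0.002, 0.001, 0.45]
    - [0.1, 0.06, 9.3, 0, 0.002, 0.001, 0.45]
    - [0.1, 0.06, 10.2, 0, 0.002, 0.001, 0.45]
    - [0.1, 0.06, 10.6, 0, 0.002, 0.001, 0.45]
    - [0.1, 0.06, 10.8, 0, 0.002, 0.001, 0.45]
    - [0.1, 0.06, 10.8, 0, 0.002, 0.001, 0.45]

```text
time: 21.7
tool_pos: [0.5274, -0.1753, 0.1328]
tool_rot: [2.617, -0.002, -0.125]
contact_force: [0.5, -0.1, 0.1]
opening: 0.0473
grip_force: 15.0
```

```bash
python3 st.py; python3 -c "
from hold import *
shot('wrist','w7');hold('w7',125,256)"
```

```text
t 21.7 mag tcp mm [ 0.5  1.  54.9] F mag [0.12 0.52 0.1 ] grip 14.99995931982994 0.04730859428404479
delta cm [-0.11 -0.05  4.19] rot [ 0.0005 -0.0018 -0.0005] from [ 0.5274 -0.1753  0.1328] [ 2.6174e+00 -1.8000e-03 -1.2470e-01] t 21.7
plane [-0.0015 -0.0064  0.0069] 4368
centre tool xy [-0.001  -0.0003] res 0.0004
```

Well centred. Inserting.

Call:
play_rows:
  rows:
    - [0, 0, 0.3, 0, 0, 0, 0.45]
    - [0, 0, 0.6, 0, 0, 0, 0.45]
    - [0, 0, 0.9, 0, 0, 0, 0.45]
    - [0, 0, 1.2, 0, 0, 0, 0.45]
    - [0, 0, 1.5, 0, 0, 0, 0.45]
    - [0, 0, 1.8, 0, 0, 0, 0.45]
    - [0, 0, 2.1, 0, 0, 0, 0.45]
    - [0, 0, 2.4, 0, 0, 0, 0.45]
    - [0, 0, 2.6, 0, 0, 0, 0.45]
    - [0, 0, 2.8, 0, 0, 0, 0.45]
    - [0, 0, 3.0, 0, 0, 0, 0.45]
    - [0, 0, 3.0, 0, 0, 0, 0.45]
  squeeze: 22

```text
time: 22.95
tool_pos: [0.525, -0.1903, 0.1063]
tool_rot: [2.617, -0.0, -0.125]
contact_force: [-1.1, -0.2, 0.3]
opening: 0.0473
grip_force: 22.0
```

```bash
python3 st.py
```

```text
t 22.95 mag tcp mm [ 0.4  0.5 24.3] F mag [ 0.45 -1.06  0.06] grip 22.000073790550232 0.0472955163704534
delta cm [-0.05 -0.04  1.13] rot [ 0.0005 -0.0003 -0.0002] from [ 0.525  -0.1903  0.1063] [ 2.6175e+00 -4.0000e-04 -1.2520e-01] t 22.95
```

Call:
play_rows:
  rows:
    - [0.03, 0, 0.2, 0, 0, 0, 0.45]
    - [0.03, 0, 0.4, 0, 0, 0, 0.45]
    - [0.03, 0, 0.6, 0, 0, 0, 0.45]
    - [0.03, 0, 0.8, 0, 0, 0, 0.45]
    - [0.03, 0, 1.0, 0, 0, 0, 0.45]
    - [0.03, 0, 1.0, 0, 0, 0, 0.45]

```text
time: 23.55
tool_pos: [0.5253, -0.1955, 0.0976]
tool_rot: [2.618, -0.002, -0.125]
contact_force: [1.8, -0.3, 1.7]
opening: 0.0475
grip_force: 22.0
```

```bash
python3 st.py
```

```text
t 23.55 mag tcp mm [ 0.5  1.4 14.3] F mag [0.9  1.85 1.47] grip 22.001134157180786 0.047463244990811455
delta cm [-0.14 -0.05  0.13] rot [ 0.0004 -0.0016 -0.0005] from [ 0.5253 -0.1955  0.0976] [ 2.6176e+00 -1.7000e-03 -1.2470e-01] t 23.55
```

Call:
play_rows:
  rows:
    - [-0.03, 0, 0.2, 0, 0, 0, 0.45]
    - [-0.03, 0, 0.4, 0, 0, 0, 0.45]
    - [-0.03, 0, 0.6, 0, 0, 0, 0.45]
    - [-0.03, 0, 0.8, 0, 0, 0, 0.45]
    - [-0.03, 0, 0.95, 0, 0, 0, 0.45]
    - [-0.03, 0, 1.03, 0, 0, 0, 0.45]
    - [-0.03, 0, 1.03, 0, 0, 0, 0.45]
    - [-0.03, 0, 1.03, 0, 0, 0, 0.45]

```text
time: 24.35
tool_pos: [0.524, -0.2004, 0.0889]
tool_rot: [2.617, -0.001, -0.125]
contact_force: [2.2, 2.5, 2.9]
opening: 0.0471
grip_force: 22.0
```

```bash
python3 st.py; python3 -c "
from hold import *
shot('wrist','w8');hold('w8',125,256)"
```

```text
t 24.35 mag tcp mm [0.5 0.8 4.2] F mag [-0.93  1.9   3.87] grip 22.00218290090561 0.047071401424627304
delta cm [-0.08 -0.05 -0.88] rot [ 0.0006 -0.001  -0.0004] from [ 0.524  -0.2004  0.0889] [ 2.6174e+00 -1.0000e-03 -1.2490e-01] t 24.35
plane [-0.0432 -0.0026  0.0057] 4877
centre tool xy [ 0.0073 -0.0009] res 0.007
```

View pics/w8.png

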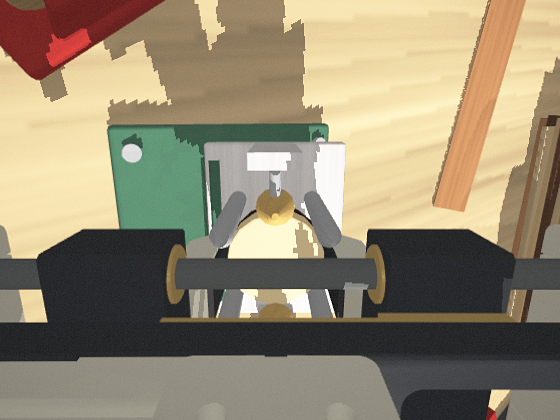

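The catch at (275,207) overlaps the pale blank as it did the dark. I check depth in the central region only.

```bash
cat > cen.py <<'E'
from h import *
import sys
def cen(fn):
    z=np.load(f'pics/{fn}.npz'); Q=(z['P']-MO)@magR().as_matrix()
    m=(abs(Q[...,0])<.015)&(abs(Q[...,1])<.011)&(abs(Q[...,2])<.008); q=Q[m]; print(len(q),np.median(q,0).round(4),np.linalg.lstsq(np.c_[q[:,:2],np.ones(len(q))],q[:,2],rcond=None)[0].round(3))
    im=z['im'].astype(int);hsv=cv2.cvtColor(z['im'],cv2.COLOR_RGB2HSV);H,S,V=[hsv[...,i].astype(int) for i in range(3)]
    b=(H>12)&(H<28)&(S>130)&(V>90)&(abs(Q[...,0])<.015)&(abs(abs(Q[...,1])-.03)<.02)&(Q[...,2]>.001)&(Q[...,2]<.02)
    for sg in(1,-1):
        k=b&(Q[...,1]*sg>0); print('catch',sg,k.sum(),np.median(Q[k],0).round(4) if k.any() else '')
E
python3 -c "
from cen import *
cen('w8');cen('w5')"
```

```text
1158 [ 0.0001  0.0062 -0.0027] [ 0.     0.013 -0.003]
catch 1 381 [-0.0003  0.0306  0.0069]
catch -1 133 [ 0.0001 -0.0237  0.0033]
773 [-0.0002  0.0004 -0.0005] [-0.003 -0.003 -0.   ]
catch 1 96 [-0.0011  0.0294  0.0056]
catch -1 93 [ 0.0007 -0.0285  0.005 ]
```

The top is at -2.7 mm and flat. I release and retreat.

Call:
play_rows:
  rows:
    - [0, 0, 0, 0, 0, 0, 0.55]
    - [0, 0, 0, 0, 0, 0, 0.65]
    - [0, 0, 0, 0, 0, 0, 0.75]
    - [0, 0, 0, 0, 0, 0, 0.75]
    - [0, 0, 0, 0, 0, 0, 0.75]
    - [0, 0, -0.5, 0, 0, 0, 0.75]
    - [0, 0, -1.5, 0, 0, 0, 0.75]
    - [0, 0, -3.5, 0, 0, 0, 0.75]
    - [0, 0, -6, 0, 0, 0, 0.75]
    - [0, 0, -8.5, 0, 0, 0, 0.75]
    - [0, 0, -11, 0, 0, 0, 0.75]
    - [0, 0, -13, 0, 0, 0, 0.75]
    - [0, 0, -14.5, 0, 0, 0, 0.75]
    - [0, 0, -15, 0, 0, 0, 0.75]
    - [0, 0, -15, 0, 0, 0, 0.75]

```text
time: 25.9
tool_pos: [0.5335, -0.1254, 0.2196]
tool_rot: [2.618, -0.003, -0.124]
contact_force: [-0.1, 0.2, -0.3]
opening: 0.069
grip_force: 0.0
```

```bash
python3 -c "
from cen import *
shot('wrist','w9');cen('w9')"
```

```text
761 [-0.0002  0.0003 -0.0009] [-0.005 -0.003 -0.001]
catch 1 97 [-0.0002  0.0293  0.0052]
catch -1 102 [-0.0002 -0.0286  0.0052]
```

View pics/w9.png

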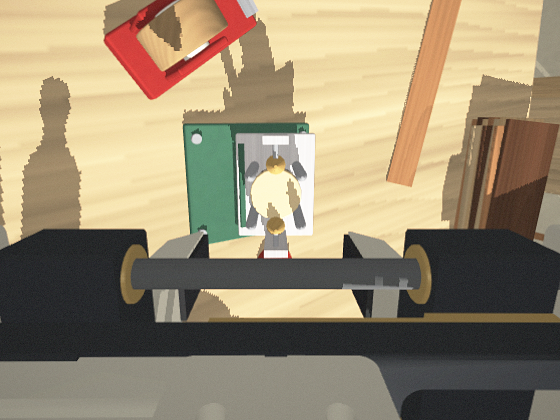

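The pale blank sits flat at (276,192) under both catches at (276,163) and (276,226), and the hand is clear. I hand in.

```bash
python3 -c "
from cell import robot
print(robot.hand_in())"
```

```text
the job is handed in; nothing more can be done
None
```

I handed the job in at about 26 s: the dark blank and then the pale one were pushed in, and the last wrist view shows the pale one flat under both closed catches. The hand-in returned no verdict, and I did not re-measure the red blank, bottle, dispenser or weight afterwards.

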